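# Roll the tube leg to the tape line under the frame and chock it

## Task

Roll the steel tube along the cardboard to the black frame by pushing with the fingertips on its top (do not lift it, grip it or shove it from behind), until it lies centred over the orange tape line under the frame's nearest rail, between the posts, and let go. Then lay the wooden stop block flat on the bench with one end square up against the middle of the tube, on the side the tube came from, so that it cannot roll back, leaving the tube on the line. Do not lean on the black frame, and leave the other things on the bench where they are.

Things in the scene. Friction and masses are not known exactly. Their poses are not given: they have to be found in the camera images.
- tube_center (a point): Centre of the loose steel tube, a cylinder 60 mm in diameter, 160 mm long, blue bands, black ends, 0.3 to 0.65 kg, lying on the bench: centre 30 mm up, top 60 mm up. Its length is along y; x and z turn as it rolls. Pushed on top it rolls without slip, going half as far as a fingertip that sticks to it, so it takes several strokes. It rolls on 3 to 5 mm from 60 mm/s, under 0.5 mm from 15 mm/s, then stays.
- mark (a point): Middle of the orange tape line on the bench (the cardboard under it is below 1 mm thick). The tape is 14 mm wide (x) by 380 mm long (y). +x points the way the tube is to be rolled, roughly to the robot's left; z up. It belongs to the frame and turns with it. The tube starts 80 to 140 mm away on the -x side, nearly parallel to y.
- frame: Fixed black steel frame, origin and axes those of the mark. Front posts 22 mm square at x = -8, y = +150 and -150 mm; back posts the same at x = 170; rails join the tops of all four, 185 mm up. Otherwise open above and below. A clamp with an orange handle hangs on the -y side rail at x = 90 mm.
- rail_mid (a point): Middle of the underside of the frame's front rail (22 mm square), which runs along y, 163 to 185 mm above the bench, at x = -19 to +3 mm from the tape line. An upright tool meets the rail before its tip gets to the tube on the line; tilted about 40 degrees, fingers pointing down and towards the mark's +x, it reaches in under the rail.
- block_center (a point): Centre of the loose beech stop block, 90 mm long (its x), 45 mm wide (its y), 40 mm high (its z, up), 0.12 kg, with a dark stripe all round, lying flat on the bench 200 to 280 mm from the line on the -x side, nearer or farther from the robot than the tube. The centre is 20 mm up. Both ends are alike. It is easily gripped across its 45 mm width.
- tape_measure: Black tape measure, 70 x 70 x 40 mm, yellow disc on top, lying beside the block; origin under its centre. Leave alone.
- spray_can: White and red spray can, 62 mm in diameter, 190 mm tall, standing inside the frame beyond the line; origin under its centre. Leave alone.
- hammer: Hammer, 270 mm, lying beyond the frame; origin under its handle. Leave alone.
- clamp: Steel F-clamp with orange handle, 240 mm long, lying beyond the block, away from the frame; origin under its bar. Leave alone.
- masking_tape: Yellow roll of tape, 100 mm in diameter, 24 mm high, lying inside the frame beyond the line; origin under its centre. Leave alone.
- screw_box: Clear open box of screws, 100 x 75 x 40 mm, near the far end of the tube; origin under its centre. Leave alone.
There are look-alikes about, which are no part of the job. Leave any yellow look-alike of the part that bears tube_center alone.

How it is judged:
On the way, in this order (a step that is already met when the one before it is completed fails the run):
1. the tube lies at rest centred over the tape line, untouched, the block not yet moved (x of tube_center in the frame of mark between -0.008 and 0.008 m and y of tube_center in the frame of mark between -0.06 and 0.06 m and angle between the y axis of tube_center and the y axis of mark, either way round below 0.14 rad and height (world z) of tube_center below 0.034 m and linear speed of tube below 0.01 m/s and contact force between tube and the fingers below 0.1 N and distance of block_center from where it was at the start of the episode below 0.02 m), for 0.3 s.
2. the block stands flat with an end against the tube, the tube still on the line (x of tube_center in the frame of mark between -0.008 and 0.008 m and y of tube_center in the frame of mark between -0.06 and 0.06 m and angle between the y axis of tube_center and the y axis of mark, either way round below 0.14 rad and height (world z) of tube_center below 0.034 m and linear speed of tube below 0.01 m/s and horizontal distance between block_center and tube_center below 0.081 m and x of block_center in the frame of mark below -0.05 m and angle between the x axis of block_center and the x axis of mark, either way round below 0.2 rad and angle between block_center's own z axis and vertical below 0.08 rad and height (world z) of block_center between 0.015 and 0.024 m), for 0.2 s.
At the end, for the whole second after the job is handed in: The tube is at rest, its centre within 8 mm of the tape's centre line and 60 mm of its middle lengthways, parallel within 8 degrees; the block rests flat on the side the tube came from, square within 11 degrees, its centre within 81 mm of the tube's in plan (75 when touching mid-tube) (all of step 2 and linear speed of block below 0.01 m/s).
It fails at once if the tube is lifted off the bench (height (world z) of tube_center above 0.045 m).
It fails at once if the fingers push the tube from behind or grip it instead of pushing its top (contact force between the fingers and tube above 1 N and height (world z) of the grasp point below 0.054 m).
It fails at once if the frame is leaned on (contact force between any of the arm, the fingers and frame above 15 N).
It fails at once if a bystander is displaced more than 25 mm (distance of any of tape_measure, spray_can, hammer, clamp, masking_tape, screw_box from where it was at the start of the episode above 0.025 m).
It also fails if it takes over 72 s, if anything falls off the work surface, if the arm or the gripper's body presses on something with over 40 N, if the wrist force passes 120 N, or if a joint passes its speed limit or range.

## Robot

A 6-joint arm with a two-finger parallel gripper is mounted at the origin on the work surface. World frame = base frame: x ahead of the robot, y to its left, z up, the work surface at z = 0. Lengths are in m, angles in rad, forces in N, time in s.
With the tool pointing down it reaches from about 0.35 to 0.875 m from the base axis. Payload 4.2 kg.
Tool frame: the origin (TCP) lies midway between the tips of the shut fingers; the grasp point (between the pads) lies 19 mm behind it (bot.hold_point_z is the distance from the TCP to the grasp point, in m); z points along the fingers, y is the line along which they close (so a half turn about z gives the same grasp; the last joint's range is limited). The gripper opens to 87 mm and grips with 3 to 60 N. Pads are 19 mm wide; open, the fingers measure 117 mm over their backs; the gripper's body (75 mm by 190 mm) begins 51 mm behind the grasp point.
Start: joints at [-1.075, 0.385, 0.008, 0, -1.194, -0.259], TCP at [0.147, -0.608, 0.223] pointing down, gripper open.
Joint ranges: [-3.14, 3.14], [-1.21, 2.06], [-1.07, 1.41], [-3.16, 2.05], [-2.99, -0.16], [-3.1, 3.1]. Speed limits (rad/s): [2.79, 2.79, 3.14, 3.14, 3.14, 3.14].

## Interface

Orientations are given as a rotation vector (axis times angle).
In Python, from cell import bot gives the robot as it stands.
- The arm moves only by the shell command python3 -m pendant 'ROWS' [FORCE]. ROWS is JSON, a list of rows, each an object of numbers: "x", "y", "z": the shift along the tool's x, y, z in units of 30 mm (1.0 is 30 mm); "wx", "wy", "wz": the turn, a rotation vector about the tool's x, y, z in units of 8 degrees (1.0 is 8 degrees); "gripper": the finger opening in mm, from 0 to 87. A call has 1 to 5 rows; each row is the pose to reach, as a shift and turn from the pose commanded when the call began, along the tool's axes at that moment; what a row does not reach only later rows make up. A row lasts 1/8 s, in which the tool goes at most 62.5 mm and 10.7 degrees, less where a joint would pass 70% of its speed; a pose out of reach is approached as far as the arm can. A call with a gripper value outside its range is refused whole. The fingers move at their own pace and stop on an object; FORCE is the grip in N (left out, the last holds). Time passes only in rows, so rows that repeat a pose let the fingers close. It gives the time, the measured TCP pose, the force, the opening and the grip force at its end, in the units of the state.
- bot.state(): the state, without advancing time (a new reading comes with each control period).
- bot.grab_frame(name): name is "scene" or "top" or "wrist"; returns a dict with "color" (420x560x3 uint8, blue, green, red), "depth" (420x560 float32, m along the optical axis (not along the pixel's ray), 0 where there is no reading), "fx", "fy", "cx", "cy" (pixels), "pose" (4x4, takes a point from camera to world coordinates); the wrist camera has in their place "T_tool_cam" (4x4, takes a point from camera to tool coordinates, whose origin is the TCP and whose axes are the flange's). Camera axes: x right, y up, looking along -z (the intrinsics and any distortion apply to the point x, -y, -z); pixel columns grow to the right and rows downward; lengths in m; the calibration is good to about 2 mm. A picture is of the moment at which its call begins: read the wrist's pose just before it.
- bot.sign_off(): hands the job in; it is judged then, once.
The state is a dict: "time": time; "joint_pos": joint angles; "qvel": joint speeds; "effort": joint torques, N m; "position": TCP position; "tcp_rot": TCP orientation; "ft_force": force on the tool from outside, world axes, zero at the start; "torque": the same for the moment, N m; "finger_gap": finger opening in m; "grip_force": force on a finger pad.
Only numpy, scipy, OpenCV 4.12 (cv2) and the standard library are available. Lean on these libraries where they do the work, as an engineer would, in place of code of your own. Each camera call takes 0.05 s, during which the arm holds its last target. There are 200 camera calls.

## Working session

There is one attempt and no reset: what is moved stays moved. The work goes in short steps, Python scripts to look and compute and a shell command to move; the robot and the scene stay as the last step left them, time stands still between calls to the robot, and variables do not carry over. Pictures are saved under pics/ and viewed, at most 10 in all, crops included, and the job is handed in when it is done.

```bash
mkdir -p pics; ls; cat > h.py <<'E'
import numpy as np, cv2
from cell import bot
from scipy.spatial.transform import Rotation as R
def grab(n):
    s=bot.state(); f=bot.grab_frame(n)
    if 'pose' in f: T=np.array(f['pose'])
    else:
        W=np.eye(4);W[:3,:3]=R.from_rotvec(s['tcp_rot']).as_matrix();W[:3,3]=s['position'];T=W@np.array(f['T_tool_cam'])
    f['T']=T;return f
def pts(f):
    d=f['depth'];v,u=np.mgrid[:d.shape[0],:d.shape[1]]
    P=np.stack([(u-f['cx'])/f['fx']*d,-(v-f['cy'])/f['fy']*d,-d],-1)
    W=P@f['T'][:3,:3].T+f['T'][:3,3];W[d<=0]=np.nan
    return W
E
python3 - <<'E'
from h import *
import pickle
for n in ['top','scene']:
    f=grab(n);cv2.imwrite(f'pics/{n}0.png',f['color']);pickle.dump({k:np.array(v) for k,v in f.items()},open(f'{n}0.pkl','wb'))
    print(n,f.keys(),f['T'].round(3).tolist())
print(bot.state(), bot.hold_point_z)
E
```

```text
pics
top dict_keys(['color', 'depth', 'fx', 'fy', 'cx', 'cy', 'pose', 'T']) [[-0.018, 0.998, -0.064, 0.4], [-1.0, -0.018, -0.004, 0.031], [-0.005, 0.064, 0.998, 1.173], [0.0, 0.0, 0.0, 1.0]]
scene dict_keys(['color', 'depth', 'fx', 'fy', 'cx', 'cy', 'pose', 'T']) [[-0.673, -0.553, 0.491, 1.039], [0.74, -0.502, 0.448, 0.547], [-0.001, 0.665, 0.747, 1.012], [0.0, 0.0, 0.0, 1.0]]
{'time': 0.1, 'joint_pos': array([-1.07538081e+00,  3.85478448e-01,  6.75047310e-03, -4.34915125e-04,
       -1.19403945e+00, -2.58572257e-01]), 'qvel': array([-0.00012496, -0.00162475,  0.00258643,  0.00112491, -0.00024538,
       -0.00073544]), 'effort': array([-6.24306358e-05, -3.91689742e+01,  1.87936145e+01,  4.23193976e+00,
        1.34486990e-02, -7.62966829e-05]), 'position': array([ 0.14651109, -0.60701295,  0.22156505]), 'tcp_rot': array([ 3.70871912e-01, -3.11927096e+00, -3.11217899e-03]), 'ft_force': array([0.35216454, 0.09901061, 0.1293472 ]), 'torque': array([ 0.02791656, -0.00615119, -0.02899695]), 'grip_force': 0.0, 'finger_gap': 0.08713840839696105} 0.0187
```

View pics/top0.png

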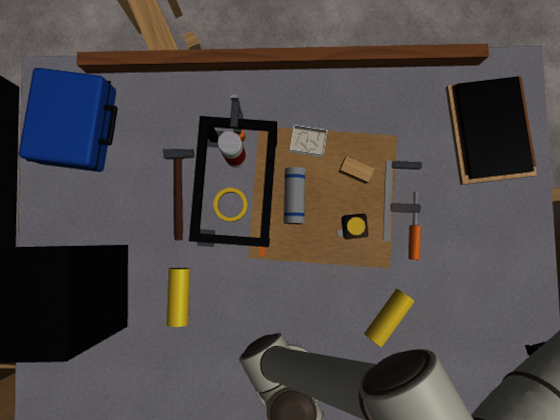

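View pics/scene0.png

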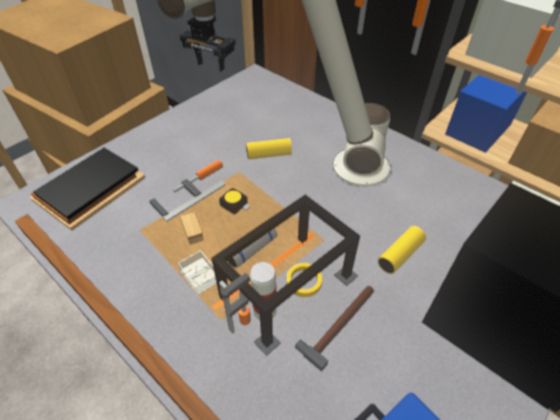

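Top view: the steel tube with blue bands is at (295,196), and the yellow look-alikes are at (178,297) and (389,318). The wooden block is at (357,169), with the tape measure (355,226), the F-clamp and the timber pieces as other candidates. The orange tape line shows at (262,250), mostly hidden under the near rail. In the scene view the tape is at (290,258). I choose the blue-banded tube and the block at (357,169).

```bash
python3 - <<'E'
from h import *
import pickle
t=pickle.load(open('top0.pkl','rb'));s=pickle.load(open('scene0.pkl','rb'))
W=pts(t);S=pts(s)
cv2.imwrite('pics/crop.png',cv2.resize(t['color'][100:280,180:440],None,fx=3,fy=3))
def rect(W,m,name):
    p=W[m][:,:2].astype(np.float32); r=cv2.minAreaRect(p); print(name,len(p),np.round(r[0],4),np.round(r[1],4),r[2],'z',np.median(W[m][:,2]).round(4))
    return r
def box(W,u0,u1,v0,v1,z0,z1):
    m=np.zeros(W.shape[:2],bool);m[v0:v1,u0:u1]=1
    return m&(W[...,2]>z0)&(W[...,2]<z1)
rect(W,box(W,279,312,155,235,.035,.08),'tube')
m=box(W,279,312,155,235,.052,.08);p=W[m];print('tube top',p[:,:2].mean(0),np.sort(p[:,2])[-5:])
rect(W,box(W,335,380,150,190,.033,.06),'block')
rect(W,box(W,185,282,110,250,.17,.2),'frame')
# front rail edges
m=box(W,262,276,120,245,.17,.2);p=W[m];print('rail',p.mean(0),np.polyfit(p[:,0],p[:,1],1))
rect(W,m,'rail')
for n,f,X in(('top',t,W),('scene',s,S)):
    h=cv2.cvtColor(f['color'],cv2.COLOR_BGR2HSV)
    m=(h[...,0]<14)&(h[...,1]>180)&(h[...,2]>120)&(np.abs(X[...,2])<.012)&(X[...,0]>.2)&(X[...,0]<.8)&(X[...,1]>-.15)&(X[...,1]<.25)
    v,u=np.nonzero(m);print(n,u.min(),u.max(),v.min(),v.max());rect(X,m,'tape')
    p=X[m];print(p[:,2].mean(),np.polyfit(p[:,0],p[:,1],1))
# other things
for nm,b in dict(tm=(335,375,205,245,.02,.06),screw=(285,330,120,160,.015,.06)).items(): rect(W,box(W,*b),nm)
E
```

```text
tube 1136 [ 0.5317 -0.0259] [0.0593 0.161 ] 87.67984008789062 z 0.0554
tube top [ 0.53149234 -0.02589107] [0.06469831 0.06487245 0.06489916 0.06546996 0.0655537 ]
block 488 [ 0.606  -0.2096] [0.09   0.0465] 64.2210464477539 z 0.0395
frame 3861 [0.5657 0.1346] [0.2005 0.3418] 84.760498046875 z 0.1849
rail [0.56219721 0.04601738 0.18453496] [-0.06567421  0.08293924]
rail 1085 [0.5514 0.0448] [0.0335 0.3149] 88.96039581298828 z 0.1846
top 260 264 247 255
tape 45 [0.3725 0.0699] [0.0121 0.0238] 88.8979263305664 z 0.0008
0.0007090271119953812 [-0.01093321  0.07396924]
scene 232 312 234 295
tape 40 [0.5217 0.0599] [0.0109 0.3195] 85.81034088134766 z 0.0014
0.001754710485349409 [-0.0862969   0.10311191]
tm 589 [ 0.4401 -0.2008] [0.0697 0.0707] 4.140029430389404 z 0.0396
screw 301 [ 0.696  -0.0705] [0.1003 0.0767] 80.2523422241211 z 0.0348
```

View pics/crop.png

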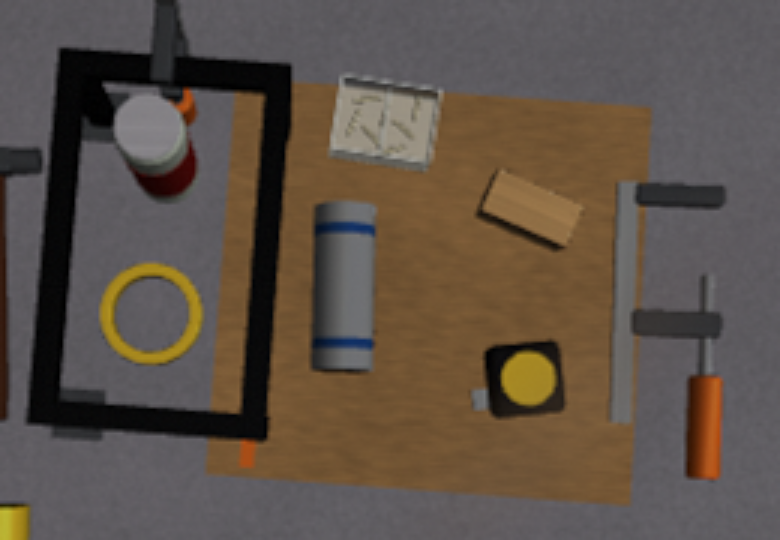

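The crop confirms it: blue-banded tube at (344,286), plain block at (530,208), and orange tape stub at (247,453) in crop pixels. Next I compute the approach.

```bash
cat >> h.py <<'E'
k=np.array([0,0,1.])
psi=np.deg2rad(87.68); n=np.array([np.cos(psi),np.sin(psi),0]); tc0=np.array([.5317,-.0259,.03])
mk=np.array([.5484,.0548,0]); ex=np.array([.0906,.9959,0]); ey=np.array([-.9959,.0906,0])
def Rt(n,t):  # tilted t towards n, tool y = k x n
    z=np.sin(t)*n-np.cos(t)*k; y=np.cross(k,n); return np.stack([np.cross(y,z),y,z],1)
def rel(p,Rm,s=None):
    s=s or bot.state(); R0=R.from_rotvec(s['tcp_rot'])
    d=R0.inv().apply(np.array(p)-s['position'])/.03
    w=(R0.inv()*R.from_matrix(Rm)).as_rotvec(degrees=True)/8
    print('xyz',d.round(3),'w',w.round(3))
T42=np.deg2rad(42); C42=9.5e-3*(-np.cos(T42)); 
def tip(s,th): # TCP for corner contact at angle th on tube that has rolled s
    c=tc0+n*s+.030*(np.sin(th)*n+np.cos(th)*k)
    return c+9.5e-3*(np.cos(T42)*n+np.sin(T42)*k)
E
python3 - <<'E'
from h import *
p=tip(0,-.5);print(p)
rel(p+k*.13,Rt(n,T42))
E
```

```text
[ 0.53140357 -0.03321689  0.06268422]
xyz [-16.957  15.583   0.992] w [-3.374 -4.476 -8.826]
```

```bash
python3 -m pendant '[{"x":-8.5,"y":7.8,"z":-0.5,"wx":-0.5,"wy":-0.5,"wz":-4.5,"gripper":0},{"x":-8.5,"y":7.8,"z":-0.5,"wx":-0.5,"wy":-0.5,"wz":-4.5,"gripper":0},{"x":-8.5,"y":7.8,"z":-0.5,"wx":-0.5,"wy":-0.5,"wz":-4.5,"gripper":0},{"x":-8.5,"y":7.8,"z":-0.5,"wx":-0.5,"wy":-0.5,"wz":-4.5,"gripper":0},{"x":-8.5,"y":7.8,"z":-0.5,"wx":-0.5,"wy":-0.5,"wz":-4.5,"gripper":0}]' 10
python3 -c "
from h import *
rel(tip(0,-.5)+k*.13,Rt(n,T42));print(bot.state()['joint_pos'])"
```

```text
time: 0.72
position: [0.3215, -0.3467, 0.2358]
tcp_rot: [-1.291, 2.795, 0.118]
ft_force: [1.4, -0.4, 0.2]
finger_gap: 0.0451
grip_force: 0.0
xyz [-12.318   1.358   2.578] w [-1.637 -4.349 -4.549]
[-0.5432288   0.14425646 -0.25549292 -0.09946668 -1.20270884 -0.12489023]
```

```bash
python3 -m pendant '[{"x":-12.3,"y":1.4,"z":2.5,"wx":-1.6,"wy":-4.3,"wz":-4.5,"gripper":0},{"x":-12.3,"y":1.4,"z":2.5,"wx":-1.6,"wy":-4.3,"wz":-4.5,"gripper":0},{"x":-12.3,"y":1.4,"z":2.5,"wx":-1.6,"wy":-4.3,"wz":-4.5,"gripper":0},{"x":-12.3,"y":1.4,"z":2.5,"wx":-1.6,"wy":-4.3,"wz":-4.5,"gripper":0},{"x":-12.3,"y":1.4,"z":2.5,"wx":-1.6,"wy":-4.3,"wz":-4.5,"gripper":0}]'
python3 -c "
from h import *
rel(tip(0,-.5)+k*.13,Rt(n,T42));print(bot.state()['joint_pos'])"
```

```text
time: 1.35
position: [0.4936, -0.0884, 0.2019]
tcp_rot: [-1.75, 1.832, 0.666]
ft_force: [1.0, -0.4, 0.3]
finger_gap: 0.0018
grip_force: 0.0
xyz [-1.21  -1.175  1.493] w [-0.03  -0.034 -0.025]
[-0.32526235  0.3663536  -0.02866631 -0.70033547 -1.45223436  0.46643924]
```

```bash
python3 -c "
from h import *
rel(tip(0,-.5)+k*.012,Rt(n,T42))"
```

```text
xyz [ 1.408 -1.172  4.428] w [-0.03  -0.034 -0.025]
```

```bash
python3 -m pendant '[{"x":0.5,"y":-0.5,"z":1.6},{"x":1.0,"y":-1.0,"z":3.0},{"x":1.4,"y":-1.17,"z":4.3},{"x":1.4,"y":-1.17,"z":4.43},{"x":1.4,"y":-1.17,"z":4.43}]'
python3 - <<'E'
from h import *
rel(tip(0,-.5),Rt(n,T42))
f=grab('scene');cv2.imwrite('pics/s1.png',cv2.resize(f['color'][150:300,120:320],None,fx=4,fy=4))
E
```

```text
xyz [ 1.675 -1.172  4.727] w [-0.03  -0.034 -0.025]schema error: expected keys x, y, z, wx, wy, wz, gripper
```

View pics/s1.png

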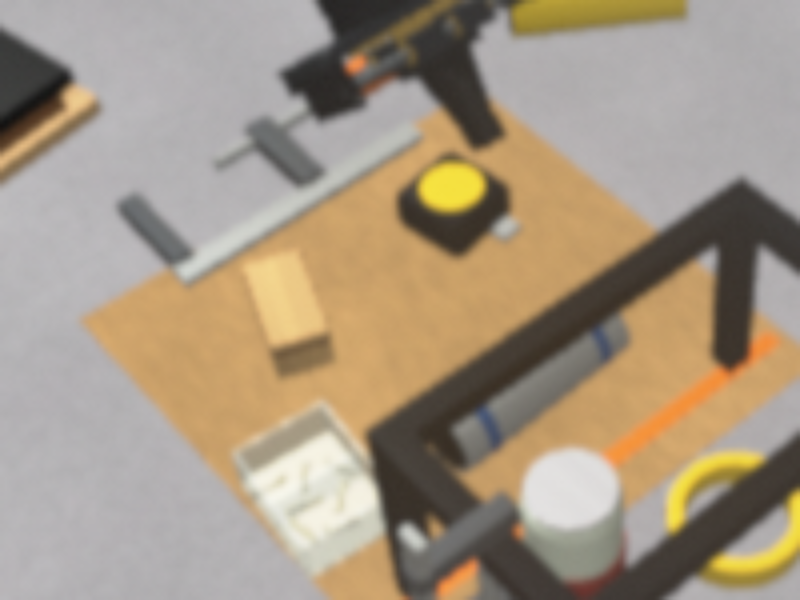

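The call was refused because every key is needed. The picture shows the shut, tilted fingers at (485,140), still above the tape measure.

```bash
python3 -m pendant '[{"x":0.5,"y":-0.5,"z":1.6,"wx":0,"wy":0,"wz":0,"gripper":0},{"x":1.0,"y":-1.0,"z":3.0,"wx":0,"wy":0,"wz":0,"gripper":0},{"x":1.4,"y":-1.17,"z":4.3,"wx":0,"wy":0,"wz":0,"gripper":0},{"x":1.4,"y":-1.17,"z":4.43,"wx":0,"wy":0,"wz":0,"gripper":0},{"x":1.4,"y":-1.17,"z":4.43,"wx":0,"wy":0,"wz":0,"gripper":0}]'
python3 - <<'E'
from h import *
rel(tip(0,-.5),Rt(n,T42))
print(bot.state()['ft_force'])
E
```

```text
time: 2.02
position: [0.5307, -0.0352, 0.0756]
tcp_rot: [-1.751, 1.836, 0.663]
ft_force: [-0.6, -1.4, -0.0]
finger_gap: 0.0004
grip_force: 0.0
xyz [ 0.236 -0.022  0.368] w [-0.035 -0.063 -0.037]
[-0.57170791 -1.42807021 -0.04023003]
```

```bash
python3 -m pendant '[{"x":0.15,"y":0,"z":0.2,"wx":0,"wy":0,"wz":0,"gripper":0},{"x":0.23,"y":0,"z":0.3,"wx":0,"wy":0,"wz":0,"gripper":0},{"x":0.23,"y":0,"z":0.33,"wx":0,"wy":0,"wz":0,"gripper":0},{"x":0.23,"y":0,"z":0.33,"wx":0,"wy":0,"wz":0,"gripper":0}]'
python3 -m pendant '[{"x":0.02,"y":0,"z":0.025,"wx":0,"wy":0,"wz":0,"gripper":0},{"x":0.02,"y":0,"z":0.025,"wx":0,"wy":0,"wz":0,"gripper":0}]'
python3 -c "
from h import *
rel(tip(0,-.5),Rt(n,T42))"
```

```text
time: 2.52
position: [0.5305, -0.0335, 0.0634]
tcp_rot: [-1.75, 1.837, 0.664]
ft_force: [0.7, -0.2, 0.4]
finger_gap: 0.0007
grip_force: 0.4
time: 2.78
position: [0.5305, -0.0334, 0.063]
tcp_rot: [-1.751, 1.835, 0.664]
ft_force: [-1.8, -0.1, 4.4]
finger_gap: 0.0007
grip_force: 2.5
xyz [ 0.003 -0.028  0.013] w [-0.033 -0.055 -0.033]
```

```bash
cat >> h.py <<'E'
def stroke(a,b,N,press=.0008,lift=0):
    Rm=Rt(n,T42)
    for th in np.linspace(a,b,N+1)[1:]:
        d=tip(.03*(th-a),th)-tip(0,a)-press*k
        print(th.round(2),(Rm.T@d/.03).round(2))
E
python3 -c "
from h import *
stroke(-.5,.45,10)"
```

```text
-0.4 [-0.14  0.    0.11]
-0.31 [-0.3   0.    0.21]
-0.21 [-0.46  0.    0.31]
-0.12 [-0.61  0.    0.43]
-0.03 [-0.75  0.    0.55]
0.07 [-0.89 -0.    0.68]
0.17 [-1.03  0.    0.81]
0.26 [-1.15  0.    0.96]
0.36 [-1.27 -0.    1.1 ]
0.45 [-1.38 -0.    1.25]
```

```bash
python3 -m pendant '[{"x":-0.14,"y":0,"z":0.11,"wx":0,"wy":0,"wz":0,"gripper":0},{"x":-0.3,"y":0,"z":0.21,"wx":0,"wy":0,"wz":0,"gripper":0},{"x":-0.46,"y":0,"z":0.31,"wx":0,"wy":0,"wz":0,"gripper":0},{"x":-0.61,"y":0,"z":0.43,"wx":0,"wy":0,"wz":0,"gripper":0},{"x":-0.75,"y":0,"z":0.55,"wx":0,"wy":0,"wz":0,"gripper":0}]'
python3 -m pendant '[{"x":-0.14,"y":0,"z":0.13,"wx":0,"wy":0,"wz":0,"gripper":0},{"x":-0.28,"y":0,"z":0.26,"wx":0,"wy":0,"wz":0,"gripper":0},{"x":-0.4,"y":0,"z":0.4,"wx":0,"wy":0,"wz":0,"gripper":0},{"x":-0.52,"y":0,"z":0.55,"wx":0,"wy":0,"wz":0,"gripper":0},{"x":-0.52,"y":0,"z":0.55,"wx":0,"wy":0,"wz":0,"gripper":0}]'
python3 - <<'E'
from h import *
import cv2
f=grab('top');W=pts(f)
h=W[...,2]
m=(h>.035)&(h<.08)&(W[...,0]>.43)&(W[...,0]<.63)&(W[...,1]>-.08)&(W[...,1]<.06)
print(cv2.minAreaRect(W[m][:,:2].astype(np.float32)),m.sum())
cv2.imwrite('pics/t2.png',cv2.resize(f['color'][80:280,160:440],None,fx=2.5,fy=2.5))
E
```

```text
time: 3.4
position: [0.5318, -0.0049, 0.0658]
tcp_rot: [-1.751, 1.835, 0.665]
ft_force: [-1.7, 0.2, 4.8]
finger_gap: 0.0004
grip_force: 2.6
time: 4.03
position: [0.533, 0.0186, 0.0644]
tcp_rot: [-1.75, 1.833, 0.666]
ft_force: [-0.3, 1.5, 7.4]
finger_gap: 0.0006
grip_force: 3.9
((0.5326409339904785, 0.0011405907571315765), (0.05881570652127266, 0.1609315425157547), 87.42579650878906) 766
```

View pics/t2.png

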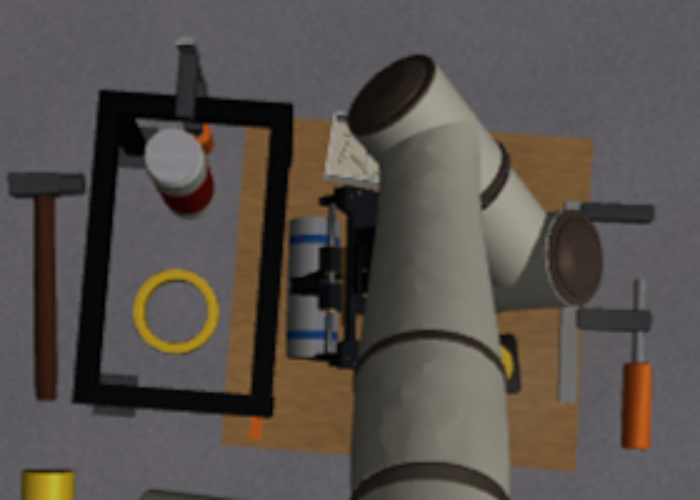

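Picture: the tube, at (315,290), is rolling straight under the fingertips, 27 mm on. I lift and start the next stroke.

```bash
python3 -m pendant '[{"x":-0.1,"y":0,"z":-0.11,"wx":0,"wy":0,"wz":0,"gripper":0},{"x":-0.3,"y":0,"z":-0.34,"wx":0,"wy":0,"wz":0,"gripper":0},{"x":-0.3,"y":0,"z":-0.34,"wx":0,"wy":0,"wz":0,"gripper":0}]'
python3 - <<'E'
from h import *
rel(tip(.027,-.5)+.01*k,Rt(n,T42));rel(tip(.027,-.5),Rt(n,T42))
stroke(-.5,.5,10)
E
```

```text
time: 4.45
position: [0.5335, 0.0168, 0.077]
tcp_rot: [-1.751, 1.836, 0.662]
ft_force: [0.1, 0.1, -0.1]
finger_gap: 0.0006
grip_force: 0.0
xyz [ 0.67  -0.004 -0.402] w [-0.046 -0.063 -0.034]
xyz [ 0.891 -0.003 -0.153] w [-0.046 -0.063 -0.034]
-0.4 [-0.15 -0.    0.11]
-0.3 [-0.32  0.    0.22]
-0.2 [-0.48  0.    0.33]
-0.1 [-0.64  0.    0.45]
0.0 [-0.79  0.    0.58]
0.1 [-0.94 -0.    0.72]
0.2 [-1.07  0.    0.87]
0.3 [-1.2  -0.    1.02]
0.4 [-1.33  0.    1.17]
0.5 [-1.44  0.    1.33]
```

```bash
python3 -m pendant '[{"x":0.5,"y":0,"z":-0.5,"wx":0,"wy":0,"wz":0,"gripper":0},{"x":0.67,"y":0,"z":-0.4,"wx":0,"wy":0,"wz":0,"gripper":0},{"x":0.83,"y":0,"z":-0.22,"wx":0,"wy":0,"wz":0,"gripper":0},{"x":0.9,"y":0,"z":-0.14,"wx":0,"wy":0,"wz":0,"gripper":0},{"x":0.91,"y":0,"z":-0.13,"wx":0,"wy":0,"wz":0,"gripper":0}]'
```

```text
time: 5.08
position: [0.5319, -0.0057, 0.0632]
tcp_rot: [-1.752, 1.832, 0.666]
ft_force: [-2.5, -2.6, 14.8]
finger_gap: 0.0003
grip_force: 7.3
```

```bash
python3 -m pendant '[{"x":-0.16,"y":0,"z":0.09,"wx":0,"wy":0,"wz":0,"gripper":0},{"x":-0.31,"y":0,"z":0.19,"wx":0,"wy":0,"wz":0,"gripper":0},{"x":-0.47,"y":0,"z":0.3,"wx":0,"wy":0,"wz":0,"gripper":0},{"x":-0.62,"y":0,"z":0.42,"wx":0,"wy":0,"wz":0,"gripper":0},{"x":-0.76,"y":0,"z":0.54,"wx":0,"wy":0,"wz":0,"gripper":0}]'
python3 -m pendant '[{"x":-0.14,"y":0,"z":0.13,"wx":0,"wy":0,"wz":0,"gripper":0},{"x":-0.28,"y":0,"z":0.26,"wx":0,"wy":0,"wz":0,"gripper":0},{"x":-0.4,"y":0,"z":0.4,"wx":0,"wy":0,"wz":0,"gripper":0},{"x":-0.52,"y":0,"z":0.55,"wx":0,"wy":0,"wz":0,"gripper":0},{"x":-0.52,"y":0,"z":0.55,"wx":0,"wy":0,"wz":0,"gripper":0}]'
python3 -m pendant '[{"x":-0.1,"y":0,"z":-0.11,"wx":0,"wy":0,"wz":0,"gripper":0},{"x":-0.3,"y":0,"z":-0.34,"wx":0,"wy":0,"wz":0,"gripper":0},{"x":-0.3,"y":0,"z":-0.34,"wx":0,"wy":0,"wz":0,"gripper":0}]'
cat >> h.py <<'E'
def tube():
    f=grab('top');W=pts(f);h=W[...,2]
    q=(W-mk);a=q@ex;b=q@ey
    m=(h>.03)&(h<.066)&(abs(b)<.105)&(a>-.12)&(a<.06)
    p=W[m][:,:2].astype(np.float32);r=cv2.minAreaRect(p)
    c=np.array([*r[0],0])-mk
    print('tube',np.round(r[0],4),np.round(r[1],4),round(r[2],2),'mark x,y',(c@ex).round(4),(c@ey).round(4),'edges x',np.percentile(a[m],[0,1,99,100]).round(4),'y',b[m].min().round(3),b[m].max().round(3))
    return f
E
python3 - <<'E'
from h import *
tube()
E
```

```text
time: 5.7
position: [0.5331, 0.023, 0.0654]
tcp_rot: [-1.75, 1.833, 0.666]
ft_force: [-1.1, -0.9, 8.1]
finger_gap: 0.0005
grip_force: 4.0
time: 6.32
position: [0.5343, 0.0466, 0.0637]
tcp_rot: [-1.75, 1.832, 0.668]
ft_force: [-0.4, 1.7, 9.0]
finger_gap: 0.0008
grip_force: 4.5
time: 6.7
position: [0.5346, 0.0442, 0.0761]
tcp_rot: [-1.751, 1.836, 0.662]
ft_force: [0.3, -0.2, 0.8]
finger_gap: 0.0004
grip_force: 0.0
tube [0.533  0.0185] [0.0432 0.1604] 86.23 mark x,y -0.0375 0.0121 edges x [-0.0605 -0.0597 -0.0175 -0.0172] y -0.069 0.093
```

Stroke 2 is good, with about 27 mm left. The rail comes near on a full stroke, so I tilt to 48° and do two shorter strokes that end behind the tube's apex.

```bash
sed -i 's/deg2rad(42)/deg2rad(48)/' h.py; python3 - <<'E'
from h import *
print(tip(.055,-.5))
rel(tip(.055,-.5)+.012*k,Rt(n,T42))
stroke(-.5,-.05,5,press=0)
E
```

```text
[0.53360153 0.02103547 0.06338735]
xyz [ 0.589 -0.014 -0.506] w [-0.039 -0.81  -0.039]
-0.41 [-0.14  0.    0.1 ]
-0.32 [-0.28  0.    0.21]
-0.23 [-0.42 -0.    0.32]
-0.14 [-0.55 -0.    0.44]
-0.05 [-0.68 -0.    0.57]
```

```bash
python3 -m pendant '[{"x":0.4,"y":0,"z":-0.5,"wx":0,"wy":-0.4,"wz":0,"gripper":0},{"x":0.59,"y":0,"z":-0.51,"wx":0,"wy":-0.8,"wz":0,"gripper":0},{"x":0.59,"y":0,"z":-0.51,"wx":0,"wy":-0.8,"wz":0,"gripper":0}]'
python3 -c "
from h import *
rel(tip(.055,-.5),Rt(n,T42))"
```

```text
time: 7.12
position: [0.5327, 0.02, 0.074]
tcp_rot: [-1.675, 1.765, 0.748]
ft_force: [0.7, 0.7, -0.7]
finger_gap: 0.0006
grip_force: 0.0
xyz [ 0.237 -0.029  0.263] w [-0.038 -0.009 -0.067]
```

```bash
python3 -m pendant '[{"x":0.15,"y":0,"z":0.16,"wx":0,"wy":0,"wz":0,"gripper":0},{"x":0.22,"y":0,"z":0.25,"wx":0,"wy":0,"wz":0,"gripper":0},{"x":0.25,"y":0,"z":0.275,"wx":0,"wy":0,"wz":0,"gripper":0},{"x":0.25,"y":0,"z":0.275,"wx":0,"wy":0,"wz":0,"gripper":0}]'
```

```text
time: 7.62
position: [0.5331, 0.0231, 0.0656]
tcp_rot: [-1.68, 1.758, 0.748]
ft_force: [-0.2, -0.8, 5.3]
finger_gap: 0.0001
grip_force: 2.6
```

```bash
python3 -c "
from h import *
stroke(-.34,.08,5,press=0)"
```

```text
-0.26 [-0.13  0.    0.11]
-0.17 [-0.25 -0.    0.22]
-0.09 [-0.37  0.    0.33]
-0.0 [-0.49  0.    0.46]
0.08 [-0.6  -0.    0.58]
```

```bash
python3 -m pendant '[{"x":-0.13,"y":0,"z":0.12,"wx":0,"wy":0,"wz":0,"gripper":0},{"x":-0.25,"y":0,"z":0.23,"wx":0,"wy":0,"wz":0,"gripper":0},{"x":-0.37,"y":0,"z":0.34,"wx":0,"wy":0,"wz":0,"gripper":0},{"x":-0.48,"y":0,"z":0.46,"wx":0,"wy":0,"wz":0,"gripper":0},{"x":-0.6,"y":0,"z":0.58,"wx":0,"wy":0,"wz":0,"gripper":0}]'
python3 -m pendant '[{"x":0,"y":0,"z":0,"wx":0,"wy":0,"wz":0,"gripper":0},{"x":-0.13,"y":0,"z":-0.11,"wx":0,"wy":0,"wz":0,"gripper":0},{"x":-0.2,"y":0,"z":-0.2,"wx":0,"wy":0,"wz":0,"gripper":0},{"x":0.2,"y":0,"z":-0.5,"wx":0,"wy":0,"wz":0,"gripper":0},{"x":0.2,"y":0,"z":-0.5,"wx":0,"wy":0,"wz":0,"gripper":0}]'
python3 - <<'E'
from h import *
f=tube()
E
```

```text
time: 8.25
position: [0.5344, 0.048, 0.067]
tcp_rot: [-1.679, 1.759, 0.747]
ft_force: [0.1, 0.1, 6.9]
finger_gap: 0.0003
grip_force: 3.1
time: 8.88
position: [0.5335, 0.0306, 0.0708]
tcp_rot: [-1.677, 1.764, 0.746]
ft_force: [-0.2, -0.1, 0.4]
finger_gap: 0.0008
grip_force: 0.0
tube [0.5342 0.0384] [0.0598 0.1608] 87.63 mark x,y -0.0177 0.0127 edges x [-0.0506 -0.0493  0.0146  0.016 ] y -0.069 0.092
```

```bash
python3 -c "
from h import *
rel(tip(.0643,-.4)+.006*k,Rt(n,T42));rel(tip(.0643,-.4),Rt(n,T42))
stroke(-.4,.1,5,press=0)"
```

```text
xyz [-0.035 -0.015  0.053] w [-0.042 -0.008 -0.051]
xyz [ 0.113 -0.015  0.187] w [-0.042 -0.008 -0.051]
-0.3 [-0.16  0.    0.12]
-0.2 [-0.31 -0.    0.25]
-0.1 [-0.45  0.    0.39]
0.0 [-0.59  0.    0.53]
0.1 [-0.72 -0.    0.69]
```

```bash
python3 -m pendant '[{"x":-0.03,"y":0,"z":0.06,"wx":0,"wy":0,"wz":0,"gripper":0},{"x":0.08,"y":0,"z":0.15,"wx":0,"wy":0,"wz":0,"gripper":0},{"x":0.12,"y":0,"z":0.2,"wx":0,"wy":0,"wz":0,"gripper":0},{"x":0.12,"y":0,"z":0.2,"wx":0,"wy":0,"wz":0,"gripper":0}]'
```

```text
time: 9.43
position: [0.5338, 0.0342, 0.0654]
tcp_rot: [-1.679, 1.76, 0.747]
ft_force: [-1.3, -0.5, 4.5]
finger_gap: 0.0004
grip_force: 1.8
```

```bash
python3 -m pendant '[{"x":-0.15,"y":0,"z":0.13,"wx":0,"wy":0,"wz":0,"gripper":0},{"x":-0.31,"y":0,"z":0.26,"wx":0,"wy":0,"wz":0,"gripper":0},{"x":-0.45,"y":0,"z":0.4,"wx":0,"wy":0,"wz":0,"gripper":0},{"x":-0.58,"y":0,"z":0.53,"wx":0,"wy":0,"wz":0,"gripper":0},{"x":-0.7,"y":0,"z":0.67,"wx":0,"wy":0,"wz":0,"gripper":0}]'
python3 -m pendant '[{"x":0,"y":0,"z":0,"wx":0,"wy":0,"wz":0,"gripper":0},{"x":-0.13,"y":0,"z":-0.11,"wx":0,"wy":0,"wz":0,"gripper":0},{"x":-0.2,"y":0,"z":-0.2,"wx":0,"wy":0,"wz":0,"gripper":0},{"x":0.2,"y":0,"z":-0.5,"wx":0,"wy":0,"wz":0,"gripper":0},{"x":0.2,"y":0,"z":-0.5,"wx":0,"wy":0,"wz":0,"gripper":0}]'
python3 - <<'E'
from h import *
f=tube()
E
```

```text
time: 10.05
position: [0.5352, 0.0636, 0.0672]
tcp_rot: [-1.678, 1.761, 0.747]
ft_force: [-0.2, 0.2, 4.5]
finger_gap: 0.0004
grip_force: 2.1
time: 10.68
position: [0.5343, 0.0464, 0.0719]
tcp_rot: [-1.677, 1.764, 0.746]
ft_force: [0.6, 0.6, -0.3]
finger_gap: 0.0003
grip_force: 0.0
tube [0.5352 0.053 ] [0.0597 0.1596] 87.56 mark x,y -0.003 0.013 edges x [-0.0361 -0.0347  0.0285  0.0303] y -0.068 0.094
```

Tube x is about -3 mm, well on the line. Now the block: retreat first, then go over it upright with the gripper part open.

```bash
python3 -m pendant '[{"x":0,"y":0,"z":-1.5,"wx":0,"wy":0,"wz":0,"gripper":0},{"x":0,"y":0,"z":-3,"wx":0,"wy":0,"wz":0,"gripper":30},{"x":0,"y":0,"z":-3,"wx":0,"wy":0,"wz":0,"gripper":65}]'
python3 - <<'E'
from h import *
b=np.array([np.cos(np.deg2rad(64.2)),np.sin(np.deg2rad(64.2)),0])
rel([.606,-.2096,.13],Rt(b,0))
E
```

```text
time: 11.1
position: [0.5327, -0.0212, 0.1348]
tcp_rot: [-1.678, 1.761, 0.739]
ft_force: [0.0, 0.6, -0.1]
finger_gap: 0.013
grip_force: 0.0
xyz [ 4.256 -2.757 -4.439] w [1.161 5.903 2.708]
```

```bash
python3 -m pendant '[{"x":4.25,"y":-2.75,"z":-4.45,"wx":1.16,"wy":5.9,"wz":2.7,"gripper":65},{"x":4.25,"y":-2.75,"z":-4.45,"wx":1.16,"wy":5.9,"wz":2.7,"gripper":65},{"x":4.25,"y":-2.75,"z":-4.45,"wx":1.16,"wy":5.9,"wz":2.7,"gripper":65},{"x":4.25,"y":-2.75,"z":-4.45,"wx":1.16,"wy":5.9,"wz":2.7,"gripper":65},{"x":4.25,"y":-2.75,"z":-4.45,"wx":1.16,"wy":5.9,"wz":2.7,"gripper":65}]'
python3 - <<'E'
from h import *
b=np.array([np.cos(np.deg2rad(64.2)),np.sin(np.deg2rad(64.2)),0])
rel([.606,-.2096,.13],Rt(b,0))
f=tube()
f=grab('wrist');W=pts(f);m=(abs(W[...,2]-.04)<.007)&(np.hypot(W[...,0]-.606,W[...,1]+.21)<.06)
print(m.sum()); print(cv2.minAreaRect(W[m][:,:2].astype(np.float32)) if m.any() else '')
cv2.imwrite('pics/w1.png',f['color'])
E
```

```text
time: 11.72
position: [0.605, -0.2075, 0.1267]
tcp_rot: [1.667, -2.656, -0.003]
ft_force: [-0.9, 0.0, -0.9]
finger_gap: 0.061
grip_force: 0.0
xyz [ 0.049 -0.061 -0.11 ] w [ 0.034 -0.028  0.003]
tube [0.5348 0.0529] [0.0596 0.1606] 87.65 mark x,y -0.0032 0.0134 edges x [-0.0361 -0.0348  0.0285  0.0302] y -0.068 0.094
7303
((0.6046141982078552, -0.21087414026260376), (0.08991709351539612, 0.045161161571741104), 64.83684539794922)
```

View pics/w1.png

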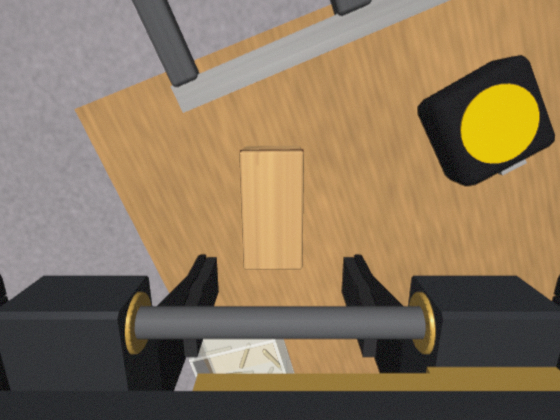

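Wrist view: the block is at (272,209), centred and square between the fingers. The tube is unmoved at -3 mm. Descend and grip.

```bash
python3 -m pendant '[{"x":0.08,"y":-0.05,"z":1.5,"wx":0,"wy":0,"wz":0,"gripper":65},{"x":0.08,"y":-0.05,"z":2.8,"wx":0,"wy":0,"wz":0,"gripper":65},{"x":0.08,"y":-0.05,"z":3.6,"wx":0,"wy":0,"wz":0,"gripper":65},{"x":0.08,"y":-0.05,"z":3.9,"wx":0,"wy":0,"wz":0,"gripper":65},{"x":0.08,"y":-0.05,"z":3.9,"wx":0,"wy":0,"wz":0,"gripper":65}]'
python3 -m pendant '[{"x":0,"y":0,"z":0,"wx":0,"wy":0,"wz":0,"gripper":30},{"x":0,"y":0,"z":0,"wx":0,"wy":0,"wz":0,"gripper":30},{"x":0,"y":0,"z":0,"wx":0,"wy":0,"wz":0,"gripper":30},{"x":0,"y":0,"z":0,"wx":0,"wy":0,"wz":0,"gripper":30},{"x":0,"y":0,"z":0,"wx":0,"wy":0,"wz":0,"gripper":30}]' 15
```

```text
time: 12.45
position: [0.6042, -0.2097, 0.01]
tcp_rot: [1.672, -2.656, -0.009]
ft_force: [-0.3, 1.3, 0.3]
finger_gap: 0.065
grip_force: 0.0
time: 13.08
position: [0.6054, -0.2099, 0.0117]
tcp_rot: [1.674, -2.657, -0.005]
ft_force: [-0.2, 1.1, 5.2]
finger_gap: 0.0448
grip_force: 15.0
```

```bash
python3 -m pendant '[{"x":0,"y":0,"z":-0.5,"wx":0,"wy":0,"wz":0,"gripper":30},{"x":0,"y":0,"z":-1.0,"wx":0,"wy":0,"wz":0,"gripper":30},{"x":0,"y":0,"z":-1.0,"wx":0,"wy":0,"wz":0,"gripper":30}]'
cat >> h.py <<'E'
m_=np.array([np.cos(np.deg2rad(86.5)),np.sin(np.deg2rad(86.5)),0]); Tc=np.array([.535,.053,0])
E
python3 -c "
from h import *
rel(Tc-.092*m_+.04*k,Rt(m_,0))"
```

```text
time: 13.45
position: [0.6057, -0.2099, 0.0424]
tcp_rot: [1.674, -2.658, -0.004]
ft_force: [0.6, 0.8, -1.0]
finger_gap: 0.0453
grip_force: 15.0
xyz [-4.046  4.756  0.097] w [ 0.016  0.013 -2.76 ]
```

```bash
python3 -m pendant '[{"x":-1.0,"y":1.2,"z":0,"wx":0,"wy":0,"wz":-0.6,"gripper":30},{"x":-2.2,"y":2.5,"z":0,"wx":0,"wy":0,"wz":-1.5,"gripper":30},{"x":-3.4,"y":4.0,"z":0.05,"wx":0,"wy":0,"wz":-2.4,"gripper":30},{"x":-4.05,"y":4.75,"z":0.1,"wx":0,"wy":0,"wz":-2.75,"gripper":30},{"x":-4.05,"y":4.75,"z":0.1,"wx":0,"wy":0,"wz":-2.75,"gripper":30}]'
python3 - <<'E'
from h import *
rel(Tc-.092*m_+.012*k,Rt(m_,0))
f=tube()
E
```

```text
time: 14.08
position: [0.5275, -0.0371, 0.0384]
tcp_rot: [2.152, -2.285, -0.009]
ft_force: [0.7, -0.6, -1.3]
finger_gap: 0.0452
grip_force: 15.0
xyz [ 0.056 -0.072  0.88 ] w [0.044 0.016 0.01 ]
tube [0.5336 0.0269] [0.1111 0.1604] 87.87 mark x,y -0.0292 0.0122 edges x [-0.0859 -0.0413  0.0297  0.0302] y -0.068 0.094
```

```bash
python3 -m pendant '[{"x":0.0,"y":-0.07,"z":0.3,"wx":0,"wy":0,"wz":0,"gripper":30},{"x":0,"y":-0.07,"z":0.65,"wx":0,"wy":0,"wz":0,"gripper":30},{"x":0,"y":-0.07,"z":0.85,"wx":0,"wy":0,"wz":0,"gripper":30},{"x":0,"y":-0.07,"z":0.85,"wx":0,"wy":0,"wz":0,"gripper":30}]'
python3 -m pendant '[{"x":-0.1,"y":0,"z":0,"wx":0,"wy":0,"wz":0,"gripper":30},{"x":-0.2,"y":0,"z":0,"wx":0,"wy":0,"wz":0,"gripper":30},{"x":-0.3,"y":0,"z":0,"wx":0,"wy":0,"wz":0,"gripper":30},{"x":-0.4,"y":0,"z":0,"wx":0,"wy":0,"wz":0,"gripper":30},{"x":-0.4,"y":0,"z":0,"wx":0,"wy":0,"wz":0,"gripper":30}]'
python3 - <<'E'
from h import *
rel(Tc-.075*m_+.012*k,Rt(m_,0))
f=tube();cv2.imwrite('pics/t3.png',cv2.resize(f['color'][120:260,220:420],None,fx=4,fy=4))
E
```

```text
time: 14.62
position: [0.5303, -0.0393, 0.0121]
tcp_rot: [2.148, -2.289, -0.009]
ft_force: [-0.1, -0.1, -1.7]
finger_gap: 0.045
grip_force: 15.0
time: 15.25
position: [0.5314, -0.0264, 0.013]
tcp_rot: [2.15, -2.288, -0.008]
ft_force: [-1.1, -0.2, -0.8]
finger_gap: 0.0445
grip_force: 15.0
xyz [-0.15   0.042  0.035] w [ 0.034  0.017 -0.008]
tube [0.5345 0.0544] [0.0579 0.1611] 88.96 mark x,y -0.0016 0.0139 edges x [-0.0361 -0.0357  0.0296  0.0302] y -0.067 0.094
```

View pics/t3.png

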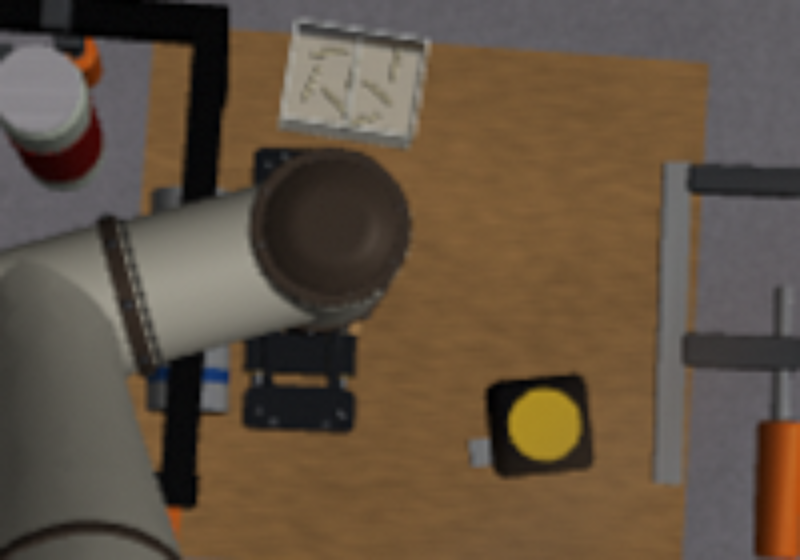

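The tube is still on the line under the rail at (190,300), and the gripper holds the block just behind it. Advance the last few mm slowly.

```bash
python3 -m pendant '[{"x":-0.04,"y":0.02,"z":0,"wx":0,"wy":0,"wz":0,"gripper":30},{"x":-0.08,"y":0.03,"z":0,"wx":0,"wy":0,"wz":0,"gripper":30},{"x":-0.12,"y":0.04,"z":0,"wx":0,"wy":0,"wz":0,"gripper":30},{"x":-0.16,"y":0.04,"z":0,"wx":0,"wy":0,"wz":0,"gripper":30},{"x":-0.19,"y":0.04,"z":0.02,"wx":0,"wy":0,"wz":0,"gripper":30}]'
python3 -m pendant '[{"x":0,"y":0,"z":0.02,"wx":0,"wy":0,"wz":0,"gripper":30},{"x":0,"y":0,"z":0.02,"wx":0,"wy":0,"wz":0,"gripper":30}]'
python3 - <<'E'
from h import *
rel(Tc-.075*m_+.012*k,Rt(m_,0))
f=tube()
E
```

```text
time: 15.92
position: [0.5305, -0.0209, 0.0124]
tcp_rot: [2.15, -2.289, -0.008]
ft_force: [-0.9, 0.3, -0.8]
finger_gap: 0.0449
grip_force: 15.0
time: 16.18
position: [0.5304, -0.021, 0.0117]
tcp_rot: [2.149, -2.289, -0.008]
ft_force: [-0.6, 0.7, -0.3]
finger_gap: 0.0449
grip_force: 15.0
xyz [ 0.03  -0.001 -0.011] w [ 0.037  0.016 -0.011]
tube [0.5332 0.0109] [0.146  0.1619] 86.53 mark x,y -0.0451 0.0111 edges x [-0.1186 -0.1181  0.0296  0.0302] y -0.069 0.094
```

```bash
python3 -m pendant '[{"x":-0.02,"y":0,"z":0,"wx":0,"wy":0,"wz":0,"gripper":30},{"x":-0.04,"y":0,"z":0,"wx":0,"wy":0,"wz":0,"gripper":30},{"x":-0.06,"y":0,"z":0,"wx":0,"wy":0,"wz":0,"gripper":30},{"x":-0.06,"y":0,"z":0.01,"wx":0,"wy":0,"wz":0,"gripper":30},{"x":-0.06,"y":0,"z":0.01,"wx":0,"wy":0,"wz":0,"gripper":30}]'
python3 -m pendant '[{"x":0,"y":0,"z":0,"wx":0,"wy":0,"wz":0,"gripper":65},{"x":0,"y":0,"z":0,"wx":0,"wy":0,"wz":0,"gripper":65},{"x":0,"y":0,"z":0,"wx":0,"wy":0,"wz":0,"gripper":65},{"x":0,"y":0,"z":0,"wx":0,"wy":0,"wz":0,"gripper":65}]'
python3 -m pendant '[{"x":0,"y":0,"z":-0.7,"wx":0,"wy":0,"wz":0,"gripper":65},{"x":0,"y":0,"z":-2,"wx":0,"wy":0,"wz":0,"gripper":65},{"x":1.5,"y":0,"z":-3.5,"wx":0,"wy":0,"wz":0,"gripper":65},{"x":3.5,"y":0,"z":-4,"wx":0,"wy":0,"wz":0,"gripper":65},{"x":5.5,"y":0,"z":-4,"wx":0,"wy":0,"wz":0,"gripper":65}]'
python3 -m pendant '[{"x":2,"y":0,"z":0,"wx":0,"wy":0,"wz":0,"gripper":65},{"x":3,"y":0,"z":0,"wx":0,"wy":0,"wz":0,"gripper":65},{"x":3,"y":0,"z":0,"wx":0,"wy":0,"wz":0,"gripper":65}]'
python3 - <<'E'
from h import *
f=tube();W=pts(f);q=W-mk;a=q@ex;b=q@ey;z=W[...,2]
m=(abs(z-.04)<.008)&(a>-.14)&(a<-.04)&(abs(b)<.07)
r=cv2.minAreaRect(W[m][:,:2].astype(np.float32));c=np.array([*r[0],0])-mk;print('block',r,(c@ex),(c@ey))
f=grab('top');cv2.imwrite('pics/t4.png',cv2.resize(f['color'][120:260,220:420],None,fx=4,fy=4))
E
```

```text
time: 16.85
position: [0.5306, -0.0191, 0.0115]
tcp_rot: [2.15, -2.289, -0.008]
ft_force: [0.1, 0.5, 0.2]
finger_gap: 0.0449
grip_force: 15.0
time: 17.35
position: [0.5306, -0.0192, 0.0115]
tcp_rot: [2.15, -2.289, -0.008]
ft_force: [-0.0, 0.3, 0.2]
finger_gap: 0.0648
grip_force: 0.0
time: 17.98
position: [0.5219, -0.1857, 0.1334]
tcp_rot: [-2.151, 2.287, 0.002]
ft_force: [0.8, 0.4, 0.5]
finger_gap: 0.0647
grip_force: 0.0
time: 18.35
position: [0.5145, -0.2759, 0.1305]
tcp_rot: [2.145, -2.293, -0.009]
ft_force: [0.4, -0.2, 0.6]
finger_gap: 0.0649
grip_force: 0.0
tube [0.5323 0.0114] [0.1504 0.1591] 86.98 mark x,y -0.0447 0.0121 edges x [-0.1196 -0.1168  0.0307  0.0334] y -0.066 0.094
block ((0.5292332172393799, -0.023742787539958954), (0.08121881633996964, 0.04450976848602295), 88.80296325683594) -0.0799572726291573 0.011972222400181292
```

View pics/t4.png

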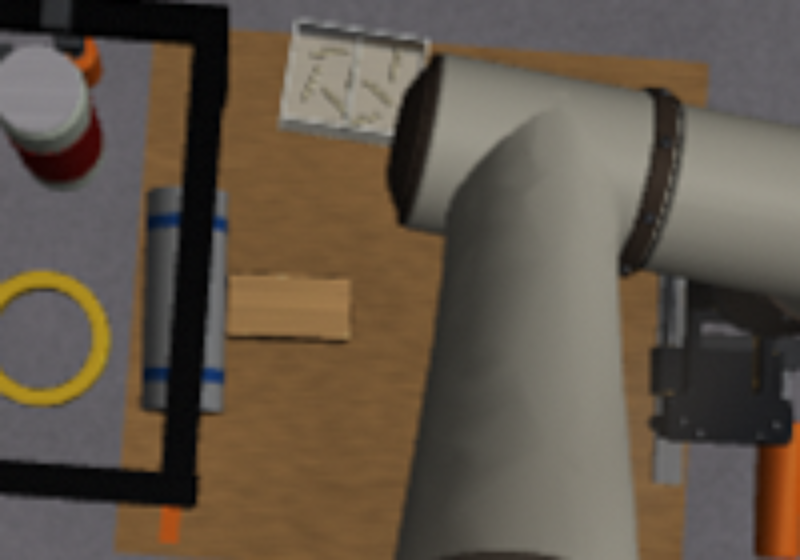

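Picture: the block at (290,308) butts squarely against the tube at (185,300), on the line. I check the numbers for the tube with the block excluded.

```bash
python3 - <<'E'
from h import *
f=grab('top');W=pts(f);q=W-mk;a=q@ex;b=q@ey;z=W[...,2]
m=(z>.03)&(z<.066)&(a>-.06)&(a<.06)&(abs(b-.012)>.028)&(abs(b-.012)<.09)
r=cv2.minAreaRect(W[m][:,:2].astype(np.float32));c=np.array([*r[0],0])-mk;print('tube',r,c@ex,c@ey)
m=(z>.03)&(z<.05)&(a>-.14)&(a<-.05)&(abs(b)<.07)
print('block back',np.percentile(a[m],[0,1,5]), 'b',b[m].min(),b[m].max())
E
```

```text
tube ((0.5352981090545654, 0.056133754551410675), (0.05905163288116455, 0.1598314493894577), 87.63142395019531) 0.00014125483809351784 0.013169011354916094
block back [-0.11905447 -0.1183552  -0.11558563] b -0.011220007019824705 0.03492174601880741
```

```bash
python3 -c "
from cell import bot
print(bot.sign_off())"
```

```text
the job is handed in; nothing more can be done
None
```

The job is handed in: by my last camera measurement the tube is within about 1 mm of the tape's centre line, and the block lies flat and square against its middle, about 75 mm centre to centre (no verdict was returned).

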